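# Knock a test puck out of its mould and weigh it

### The arm

A 6-joint arm with a two-finger parallel gripper is mounted at the origin on the work surface. World frame = base frame: x ahead of the robot, y to its left, z up, the work surface at z = 0. Lengths are in m, angles in degrees, forces in N, time in s.
With the tool pointing down it reaches from about 0.3 to 0.75 m from the base axis. Payload 8.5 kg.
Tool frame: the origin (TCP) lies between the finger pads; the fingertips stand 25 mm ahead of it and the grasp point (between the pads) lies 6 mm ahead of it; x points along the fingers, y is the direction in which the jaws open and shut, and the axes are right-handed (so a half turn about x gives the same grasp; the last joint's range is limited). The gripper opens to 85 mm and grips with 20 to 120 N. Pads are 22 mm wide; open, the fingers measure 114 mm over their backs; the gripper's body (76 mm by 85 mm) begins 54 mm behind the grasp point. The pads swing forward as they close: fully open they stand 13 mm farther back than shut.
Start: joints at [-83.383, 21.807, 74.336, -0, 83.858, -12.336], TCP at [0.179, -0.52, 0.256] pointing down, gripper open.
Joint ranges: [-178.18, 178.18], [-50.72, 133.34], [12.68, 142.11], [-81.47, 261.47], [9.98, 163.14], [-165.26, 165.26]. Speed limits (degrees/s): [136.94, 136.94, 180, 180, 180, 180].

### API

Orientations are given as a 3x3 rotation matrix whose columns are the frame's x, y, z axes.
In Python, from rig import sensors, get_image, workorder gives the robot as it stands.
- The arm moves only by the tool arm_command, never from a script. Its argument "plan" is a list that holds one entry, the list of rows, each a list of 6 numbers: the shift along the tool's x, y, z in units of 25 mm (1.0 is 25 mm), then the turn, a rotation vector about the tool's x, y, z in units of 6 degrees (1.0 is 6 degrees). In form: [[[dx, dy, dz, ax, ay, az], ...]]. A call has 1 to 10 rows; each row is the pose to reach, as a shift and turn from the pose commanded when the call began, along the tool's axes at that moment; what a row does not reach only later rows make up. A row lasts 1/10 s, in which the tool goes at most 50 mm and 8.59 degrees, less where a joint would pass 70% of its speed; a pose out of reach is approached as far as the arm can. A call with a gripper value outside its range is refused whole. "jaw" is the closure, from 0 (fully open) to 1 (shut), set as the call begins (left out, the last holds). The fingers move at their own pace and stop on an object; "newtons" is the grip in N (left out, the last holds). Time passes only in rows, so rows that repeat a pose let the fingers close. It gives the time, the measured TCP pose, the force and the opening at its end, in the units of the state.
- sensors.observe(): the state, without advancing time (a new reading comes with each control period).
- get_image(name): name is "side" or "top"; returns a dict with "img" (400x640x3 uint8, red, green, blue), "fx", "fy", "cx", "cy" (pixels), "dist" ([k1, k2, p1, p2, k3] as OpenCV has them; the pictures are not rectified), "T" (4x4, takes a point from camera to world coordinates). Camera axes: x right, y up, looking along -z (the intrinsics and any distortion apply to the point x, -y, -z); pixel columns grow to the right and rows downward; lengths in m; the calibration is good to about 2 mm. A picture is of the moment at which its call begins. There is no depth.
- workorder.close_job(): hands the job in, once; it reports no verdict.
The state is a dict: "time_s": time; "q": joint angles; "qvel": joint speeds; "joint_efforts": joint torques, N m; "position": TCP position; "tool_rot": TCP orientation; "ft_force": force on the tool from outside, world axes, zero at the start; "wrist_torque": the same for the moment, N m; "grip_width": finger opening in m.
Only numpy, scipy, OpenCV 4.12 (cv2) and the standard library are available. Lean on these libraries where they do the work, as an engineer would, in place of code of your own. Each camera call takes 0.05 s, during which the arm holds its last target. There are 200 camera calls.

### The job

Take the mallet and knock the leaning red ejector pin of the demoulding jig down by about 20 mm, with a brisk blow or two struck squarely along the pin (do not push it down slowly or with the fingers); this lifts the white test puck out of the mould. Stand the mallet back on its head on the blue pad, then set the puck gently, upright and in the middle of the balance's pan, and leave the other things on the bench where they are.

Things in the scene. Friction and masses are not known exactly. Their poses are not given: they have to be found in the camera images.
- mallet: 0.4 kg mallet standing on its head on the pad. Head: orange cylinder, black band, 56 mm in diameter, 70 mm long, axis along its own z, both ends strike. Wooden handle: bar 24 mm wide (y), 26 mm high (z), axis 35 mm above the lower face, level, along its own -x to x = -185 mm, roughly towards the robot; grip it 60 mm from the head's axis. Origin: centre of the lower face
- pad: round blue rubber pad, fixed, 110 mm in diameter, 4 mm thick, on which the mallet stands. Origin: centre of its underside, at bench height
- jig: demoulding jig, fixed to the bench: dark base plate 100 (x) x 190 (y) x 12 mm, a round aluminium mould (74 mm in diameter, top 75 mm above the bench) on its left (+y) half and a green barrel leaning towards the robot on its right half. Origin: centre of the base's underside; x points away from the robot, z up
- mould_rim (a point): centre of the mould's mouth, level with its rim, 75 mm above the bench, 50 mm along the jig's y. The bore is 47 mm wide; the puck stands in it, its top 1 mm below the rim until it is ejected
- ejector (a joint): travel of the sprung ejector pin into its barrel, m: 0 = up; a hard stop at 0.026. It resists a slow push with 8 to 11 N and a grip catch holds it where a blow leaves it. It lifts the puck by the same amount: at 0.020 the puck stands 19 mm proud of the rim
- pin_top (a point): centre of the top of the pin's red cap (26 mm in diameter, 8 mm thick); moves with the pin. Its z is the pin's axis, up and out, leaning 30 degrees from vertical towards the jig's -x; its x points up the slope. Struck, the pin moves along its -z; when up its top is 34 mm above the barrel's steel collar (46 mm in diameter)
- puck: white moulded test puck, 44 mm in diameter, 40 mm high, about 0.13 kg, standing upright in the mould. Origin: centre of its underside
- pan_top (a point): centre of the upper face of the balance's round steel pan, 110 mm in diameter, about 59 mm above the bench; it sinks by 2 mm or so under the puck
- pan (a joint): travel of the sprung pan, m: grows downwards, 0 to 0.006
- scale: bench balance, fixed: white case 190 x 150 x 40 mm with a blue panel on the robot's side. Origin: centre of its underside; the pan's centre is 18 mm along its x
- beaker: bystander: clear beaker, 72 mm in diameter, 95 mm high. Origin: centre of its underside
- jar: bystander: amber jar, 52 mm in diameter, 70 mm high. Origin: centre of its underside
- wash_bottle: bystander: white bottle with a red cap, 64 mm in diameter, 160 mm high. Origin: centre of its underside
- tape: bystander: yellow roll, 90 mm in diameter, 20 mm high. Origin: centre of its underside
- dish: bystander: white ceramic dish, 90 mm in diameter, 30 mm high. Origin: centre of its underside
- spatula: bystander: spatula lying on the bench, left of the work. Origin: about its middle
Things that resemble listed ones, but are neither listed nor needed, are in the scene too. Leave any purple or turquoise look-alike of the mallet alone.

How it is judged:
By the outcome, as a careful person would: the job done as asked, in the order asked, and still so for the second after the job is handed in, with the robot touching nothing.
It also fails if it takes over 69 s, if anything falls off the work surface, if the arm or the gripper's body presses on something with over 40 N, if the wrist force passes 120 N, or if a joint passes its speed limit or range.

## Working session

There is one attempt and no reset: what is moved stays moved. The work goes in short steps, Python scripts to look and compute and a tool call to move; the robot and the scene stay as the last step left them, time stands still between calls to the robot, and variables do not carry over. Pictures are saved under pics/ and viewed, about 8 in all and at most 12, crops included, and the job is handed in when it is done.

Besides the shell and the picture viewer there is one more tool, called after ">>>" as a command line: name --argument value ..., lists and objects as JSON in quotes. arm_command: Moves the arm, as the interface text tells. Its arguments: {"type":"object","properties":{"plan":{"type":"array","items":{"type":"array","items":{"type":"array","items":{"type":"number"}}}},"jaw":{"type":"number"},"newtons":{"type":"number"}},"required":["plan"]}

```bash
mkdir -p pics; ls; python3 - <<'E'
from rig import sensors,get_image
import cv2,numpy as np
s=sensors.observe();print({k:np.round(v,3).tolist() for k,v in s.items()})
for n in("side","top"):
    g=get_image(n);cv2.imwrite(f"pics/{n}0.png",g["img"][...,::-1])
    print(n,{k:np.round(g[k],4).tolist() for k in("fx","fy","cx","cy","dist","T")})
E
```

```text
pics
{'time_s': 0.0, 'q': [-83.383, 21.841, 74.385, 0.001, 83.858, -12.335], 'qvel': [-0.033, 0.086, -0.006, 0.09, 0.134, -0.079], 'joint_efforts': [0.001, -44.846, -23.127, -0.0, 0.005, 0.0], 'position': [0.179, -0.52, 0.256], 'tool_rot': [[-0.0, 0.325, -0.946], [0.001, -0.946, -0.325], [-1.0, -0.001, -0.0]], 'ft_force': [-0.153, -0.376, 0.182], 'wrist_torque': [0.006, -0.003, 0.056], 'grip_width': 0.085}
side {'fx': 503.6422, 'fy': 503.6422, 'cx': 319.8709, 'cy': 198.2324, 'dist': [-0.1013, 0.0, 0.0, 0.0, 0.0], 'T': [[0.9969, 0.0585, -0.0519, 0.3901], [-0.0782, 0.7631, -0.6415, -1.175], [0.002, 0.6436, 0.7653, 1.5084], [0.0, 0.0, 0.0, 1.0]]}
top {'fx': 401.9687, 'fy': 401.9687, 'cx': 321.5824, 'cy': 194.9466, 'dist': [-0.0912, 0.0, 0.0, 0.0, 0.0], 'T': [[0.0254, 0.9965, -0.0801, 0.3497], [-0.9996, 0.0265, 0.0119, 0.0219], [0.014, 0.0797, 0.9967, 1.4692], [0.0, 0.0, 0.0, 1.0]]}
```

View pics/top0.png

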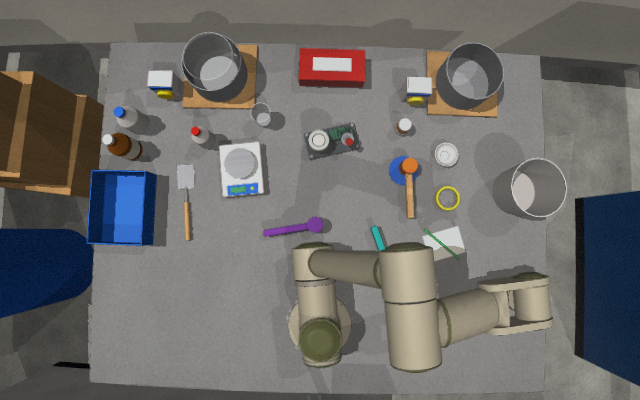

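View pics/side0.png

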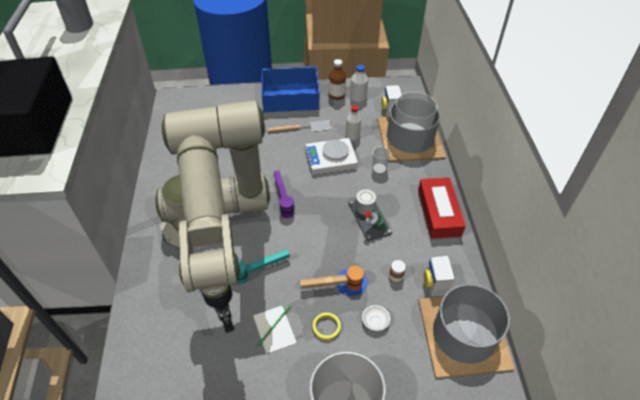

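Top view: the orange mallet is at (410,165) with its wooden handle running to (410,217). The look-alikes are purple at (315,225) and turquoise at (378,240). Only the orange one stands on the blue pad and has a wooden handle, so it is the one meant. The jig is at (331,139) and the balance pan at (240,163). I'll confirm with one enlarged crop.

```bash
cat > h.py <<'E'
import numpy as np,cv2
from rig import sensors,get_image
def cam(n):
    g=get_image(n);K=np.array([[g["fx"],0,g["cx"]],[0,g["fy"],g["cy"]],[0,0,1]]);return g["img"],K,np.array(g["dist"],float),np.array(g["T"])
def ray(c,uv):
    p=cv2.undistortPoints(np.array([[uv]],float),c[1],c[2])[0,0]
    return c[3][:3,3],c[3][:3,:3]@np.array([p[0],-p[1],-1.])
def onz(c,uv,z):
    o,d=ray(c,uv);return o+d*(z-o[2])/d[2]
def proj(c,P):
    q=(np.atleast_2d(P)-c[3][:3,3])@c[3][:3,:3]*[1,-1,-1]
    return cv2.projectPoints(q,np.zeros(3),np.zeros(3),c[1],c[2])[0][:,0]
def tri(c1,u1,c2,u2):
    (o,d),(p,e)=ray(c1,u1),ray(c2,u2)
    s=np.linalg.lstsq(np.c_[d,-e],p-o,rcond=None)[0];a=o+d*s[0];b=p+e*s[1]
    return (a+b)/2,np.linalg.norm(a-b)
def crop(c,x,y,w,h,k):
    return cv2.resize(c[0][y:y+h,x:x+w,::-1],None,fx=k,fy=k,interpolation=cv2.INTER_CUBIC)
E
python3 - <<'E'
from h import *
t=cam("top");s=cam("side")
a=np.hstack([crop(t,300,115,66,48,6),crop(s,340,180,66,48,6)])
b=np.hstack([crop(t,380,145,66,78,6)[:300],crop(s,300,255,66,50,6)])
cv2.imwrite("pics/c1.png",np.vstack([a,b]))
E
```

```text
(no output)
```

View pics/c1.png

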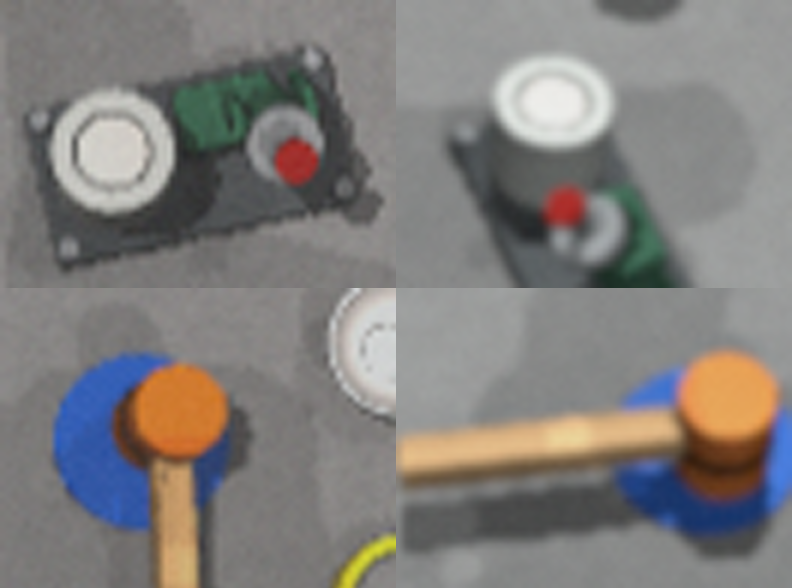

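The crop confirms it: orange head with a black band, on the blue pad. The jig shows the mould at (318,140) and the red cap at (349,142). Next I'll compute positions.

```bash
python3 - <<'E'
from h import *
np.set_printoptions(precision=4,suppress=True)
t=cam("top");s=cam("side")
f=lambda u,v,x,y:((u+.5)/6-.5+x,(v+.5)/6-.5+y)
def cen(c,x,y,w,h,fn):
    im=c[0][y:y+h,x:x+w].astype(int);m=fn(*im.transpose(2,0,1));ys,xs=np.nonzero(m);return (x+xs.mean(),y+ys.mean()),m.sum()
red=lambda r,g,b:(r>120)&(g<80)&(b<80)
a,n=cen(t,335,130,30,25,red);b,k=cen(s,355,205,25,20,red);print("cap",a,n,b,k,tri(t,a,s,b))
a=f(113,152,300,115);b=f(159,101,340,180);print("rim",tri(t,a,s,b),onz(t,a,.075),onz(s,b,.075))
bl=[onz(t,f(*p,300,115),.012)[:2] for p in[(38,120),(68,248),(312,60),(345,188)]]
c=np.mean(bl,0);d=(bl[0]+bl[1]-bl[2]-bl[3])/2;d2=(bl[0]+bl[2]-bl[1]-bl[3])/2
yaw=np.arctan2(-d[0],d[1]);print("jig",c,np.degrees(yaw),np.degrees(np.arctan2(d2[1],d2[0])),np.linalg.norm(d),np.linalg.norm(d2))
R=np.array([[np.cos(yaw),-np.sin(yaw)],[np.sin(yaw),np.cos(yaw)]]);print("rim from jig",c+R@[0,.05])
a=f(180,123,380,145);b=f(332,105,300,255);print("mallet top",tri(t,a,s,b),onz(t,a,.074),onz(s,b,.074))
wood=lambda r,g,b:(r>150)&(g>110)&(b<150)&(r-b>50)&(r-g<75)
im=t[0][175:225,395:425].astype(int);m=wood(*im.transpose(2,0,1));ys,xs=np.nonzero(m);print("wood rows",ys.min()+175,ys.max()+175)
for r in(183,190,200,210): print(onz(t,(395+xs[ys==r-175].mean(),r),.052),(ys==r-175).sum())
blue=lambda r,g,b:(b>130)&(r<90)
print("pad edges",[onz(t,f(*p,380,145),.004)[:2] for p in[(54,155),(137,65),(137,242)]])
im=t[0];cv2.imwrite("pics/c2.png",np.hstack([crop(t,210,135,66,70,6),crop(s,300,130,66,70,6)]))
E
```

```text
cap (np.float64(348.9), np.float64(141.375)) 40 (np.float64(367.5151515151515), np.float64(213.9090909090909)) 33 (array([ 0.6479, -0.0839,  0.1046]), np.float64(0.00103031891594768))
rim (array([0.6579, 0.0215, 0.0753]), np.float64(0.004078954612778324)) [0.6559 0.0214 0.075 ] [0.66   0.0221 0.075 ]
jig [ 0.6701 -0.0266] 14.143014843446819 14.934634221952992 0.17369040078977382 0.08222729921878097
rim from jig [0.6579 0.0219]
mallet top (array([ 0.5768, -0.3023,  0.0758]), np.float64(0.0025928995680709003)) [ 0.5758 -0.3027  0.074 ] [ 0.5784 -0.3011  0.074 ]
wood rows 175 217
[ 0.5146 -0.3061  0.052 ] 7
[ 0.4896 -0.3081  0.052 ] 6
[ 0.4538 -0.3084  0.052 ] 6
[ 0.4183 -0.3123  0.052 ] 6
pad edges [array([ 0.5648, -0.2407]), array([ 0.6226, -0.292 ]), array([ 0.5124, -0.2927])]
```

View pics/c2.png

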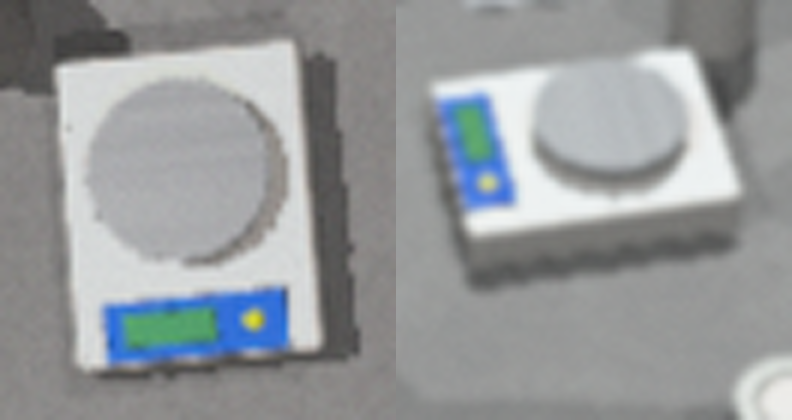

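```bash
cat >> h.py <<'E'
from scipy.spatial.transform import Rotation as Ro
np.set_printoptions(precision=4,suppress=True)
JY=np.radians(14.4)   # jig yaw
MY=np.radians(3.7)    # mallet yaw at start
def Rdown(yaw):       # tool down, tool z = -(direction yaw), tool y = right of it
    x=[0,0,-1.];z=[-np.cos(yaw),-np.sin(yaw),0];return np.c_[x,np.cross(z,x),z]
def Rstrike():
    c,s=np.cos(JY),np.sin(JY);zp=np.array([-.5*c,-.5*s,.75**.5]);xp=np.array([.75**.5*c,.75**.5*s,.5])
    return np.c_[-zp,np.cross(-xp,-zp),-xp]
def units(p,R):
    s=sensors.observe();R0=np.array(s["tool_rot"])
    d=R0.T@(np.array(p)-s["position"])/.025;r=np.degrees(Ro.from_matrix(R0.T@R).as_rotvec())/6
    print("t",s["time_s"],"u",np.r_[d,r].round(2).tolist(),"pos",np.array(s["position"]).round(4),"w",round(s["grip_width"],4),"F",np.round(s["ft_force"],1))
E
python3 - <<'E'
from h import *
t=cam("top");s=cam("side")
f=lambda u,v,x,y:((u+.5)/6-.5+x,(v+.5)/6-.5+y)
a=f(180,170,210,135);b=f(214,115,300,130);print("pan",tri(t,a,s,b),onz(t,a,.059),onz(s,b,.059))
print(Rdown(MY))
g=np.array([.577-.06*np.cos(MY),-.302-.06*np.sin(MY),.2])
units(g,Rdown(MY));g[2]=.045;print(g)
for p in [(447,198),(446,155)]:print(onz(t,p,.02))
E
```

```text
pan (array([0.5706, 0.2988, 0.0595]), np.float64(0.0028149025208111795)) [0.5692 0.2988 0.059 ] [0.572  0.2996 0.059 ]
[[ 0.      0.0645 -0.9979]
 [ 0.     -0.9979 -0.0645]
 [-1.      0.      0.    ]]
t 0.4 u [2.25, -3.71, -15.59, 2.54, -0.0, 0.0] pos [ 0.1786 -0.5201  0.2562] w 0.0854 F [-0.4 -0.3 -0. ]
[ 0.5171 -0.3059  0.045 ]
[ 0.4671 -0.4551  0.02  ]
[ 0.6265 -0.4517  0.02  ]
```

>>> arm_command --plan '[[[2.25,-3.7,-15.6,2.54,0,0],[2.25,-3.7,-15.6,2.54,0,0],[2.25,-3.7,-15.6,2.54,0,0],[2.25,-3.7,-15.6,2.54,0,0],[2.25,-3.7,-15.6,2.54,0,0],[2.25,-3.7,-15.6,2.54,0,0],[2.25,-3.7,-15.6,2.54,0,0],[2.25,-3.7,-15.6,2.54,0,0],[2.25,-3.7,-15.6,2.54,0,0],[2.25,-3.7,-15.6,2.54,0,0]]]' --jaw 0 --newtons 120

```text
time_s: 1.4
position: [0.5183, -0.3049, 0.1995]
tool_rot: [[-0.001, 0.067, -0.998], [0.0, -0.998, -0.067], [-1.0, -0.0, 0.001]]
ft_force: [-1.0, -0.1, -1.0]
grip_width: 0.0852
```

```bash
python3 -c "
from h import *
units([.5171,-.3059,.045],Rdown(MY))"
```

```text
t 1.4 u [6.18, 0.04, 0.05, 0.03, 0.01, 0.0] pos [ 0.5183 -0.3049  0.1995] w 0.0852 F [-1.  -0.1 -1. ]
```

>>> arm_command --plan '[[[1.5,0,0,0,0,0],[3,0,0,0,0,0],[4.5,0,0,0,0,0],[5.4,0,0,0,0,0],[6,0,0,0,0,0],[6.2,0,0,0,0,0],[6.2,0,0,0,0,0]]]'

```text
time_s: 2.1
position: [0.5167, -0.3069, 0.0451]
tool_rot: [[-0.0, 0.063, -0.998], [0.0, -0.998, -0.063], [-1.0, -0.0, 0.0]]
ft_force: [-0.7, 0.1, -0.6]
grip_width: 0.0853
```

>>> arm_command --plan '[[[0,0,0,0,0,0],[0,0,0,0,0,0],[0,0,0,0,0,0],[0,0,0,0,0,0],[0,0,0,0,0,0],[0,0,0,0,0,0],[0,0,0,0,0,0],[0,0,0,0,0,0]]]' --jaw 1 --newtons 120

```text
time_s: 2.9
position: [0.5177, -0.3062, 0.0457]
tool_rot: [[0.001, 0.065, -0.998], [-0.001, -0.998, -0.065], [-1.0, 0.001, -0.001]]
ft_force: [-0.4, 1.1, 5.9]
grip_width: 0.0222
```

>>> arm_command --plan '[[[-0.4,0,0,0,0,0],[-1,0,0,0,0,0],[-2,0,0,0,0,0],[-3.5,0,0,0,0,0],[-5,0,0,0,0,0],[-6.2,0,0,0,0,0],[-7,0,0,0,0,0],[-7,0,0,0,0,0],[-7,0,0,0,0,0]]]'

```text
time_s: 3.8
position: [0.517, -0.3056, 0.2189]
tool_rot: [[-0.002, 0.065, -0.998], [0.001, -0.998, -0.065], [-1.0, -0.002, 0.002]]
ft_force: [-0.7, 0.1, -5.8]
grip_width: 0.0225
```

```bash
python3 - <<'E'
from h import *
t=cam("top");s=cam("side")
cv2.imwrite("pics/l1.png",np.hstack([crop(t,340,110,100,110,4),crop(s,290,190,100,110,4)]))
R=Rstrike();P=np.array([.648,-.084,.107])
for back in(.085,0):
    # TCP: pin top + face-to-axis 35 + TCP 6 behind grasp + backswing along pin axis; 60 along handle
    p=P+(-R[:,0])*(.035+.006+back)+R[:,2]*.06;print(back,p);units(p,R)
E
```

```text
0.085 [ 0.5367 -0.1126  0.1861]
t 3.9 u [1.3, -7.65, -1.29, -1.75, 5.01, -0.44] pos [ 0.5169 -0.3055  0.2181] w 0.0223 F [ 0.4  0.6 -5.1]
0 [ 0.5778 -0.102   0.1125]
t 3.9 u [4.24, -7.95, -2.97, -1.75, 5.01, -0.44] pos [ 0.5169 -0.3055  0.2181] w 0.0223 F [ 0.4  0.6 -5.1]
```

View pics/l1.png

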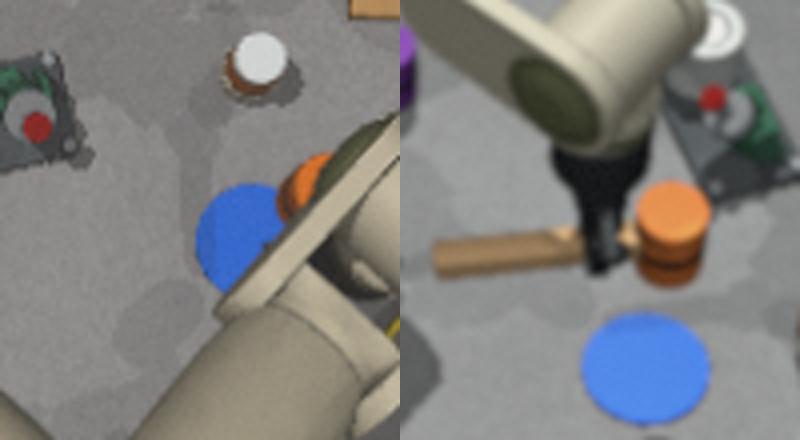

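>>> arm_command --plan '[[[0.2,-1.2,-0.2,-0.3,0.8,-0.07],[0.5,-3,-0.5,-0.7,2,-0.18],[0.8,-4.7,-0.8,-1.1,3.1,-0.27],[1.1,-6.3,-1.1,-1.45,4.1,-0.37],[1.25,-7.2,-1.2,-1.65,4.7,-0.42],[1.3,-7.65,-1.29,-1.75,5.01,-0.44],[1.3,-7.65,-1.29,-1.75,5.01,-0.44],[1.3,-7.65,-1.29,-1.75,5.01,-0.44],[1.3,-7.65,-1.29,-1.75,5.01,-0.44]]]'

```text
time_s: 4.8
position: [0.5375, -0.1139, 0.1874]
tool_rot: [[0.486, 0.248, -0.838], [0.122, -0.969, -0.216], [-0.865, 0.003, -0.501]]
ft_force: [-0.2, 0.3, -5.2]
grip_width: 0.0226
```

```bash
python3 - <<'E'
from h import *
s=cam("side");t=cam("top")
R=Rstrike();P=np.array([.648,-.084,.107])
p=P+(-R[:,0])*(.041)+R[:,2]*.06;units(p,R)
# predicted mallet face centres in the image from the measured pose
o=sensors.observe();Q=np.array(o["tool_rot"]);g=np.array(o["position"])+Q[:,0]*.0065
ax=g-Q[:,2]*.06
print("side px top/bottom face",proj(s,[ax-Q[:,0]*.035,ax+Q[:,0]*.035])-[300,150])
cv2.imwrite("pics/l2.png",np.hstack([crop(t,290,100,80,90,5),crop(s,300,150,80,90,5)]))
E
```

```text
t 4.9 u [3.44, -0.07, 0.05, 0.01, -0.02, -0.03] pos [ 0.5374 -0.1138  0.1875] w 0.0218 F [-1.1  0.  -5.2]
side px top/bottom face [[49.1512 44.3309]
 [57.9454 53.3778]]
```

View pics/l2.png

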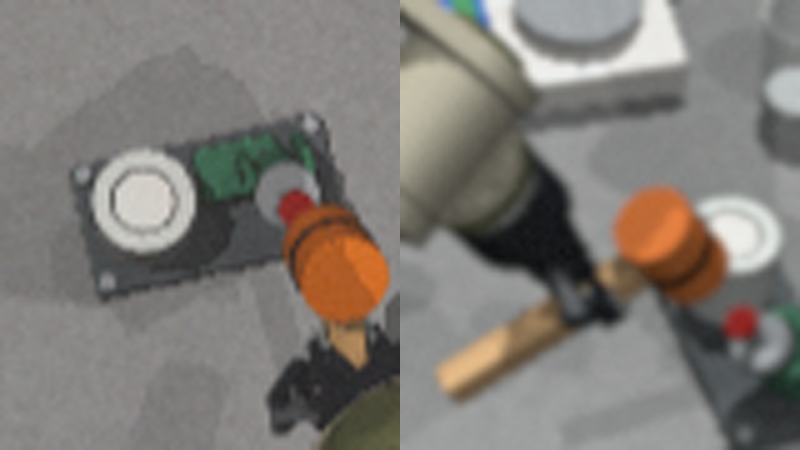

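>>> arm_command --plan '[[[2,-0.05,0.12,0,0,0],[4,-0.05,0.12,0,0,0],[2.5,-0.05,0.12,0,0,0],[0.5,-0.05,0.12,0,0,0],[0,0,0,0,0,0],[0,0,0,0,0,0],[0,0,0,0,0,0]]]'

```text
time_s: 5.6
position: [0.5372, -0.1132, 0.1871]
tool_rot: [[0.487, 0.249, -0.838], [0.122, -0.969, -0.216], [-0.865, 0.003, -0.502]]
ft_force: [0.4, -0.3, -5.1]
grip_width: 0.0223
```

```bash
python3 - <<'E'
from h import *
s=cam("side");t=cam("top")
R=Rstrike();P=np.array([.648,-.084,.107])
p=P+(-R[:,0])*(.041)+R[:,2]*.06;units(p,R)
cv2.imwrite("pics/l3.png",np.hstack([crop(t,290,100,80,90,5),crop(s,300,150,80,90,5)]))
E
```

```text
t 5.7 u [3.4, -0.02, 0.02, 0.01, -0.01, -0.01] pos [ 0.5371 -0.1128  0.1865] w 0.0225 F [-0.4  0.5 -4.8]
```

View pics/l3.png

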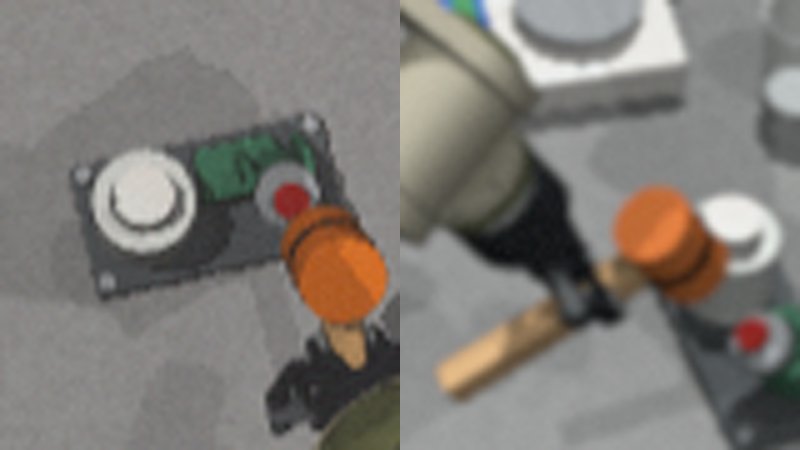

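```bash
python3 - <<'E'
from h import *
s=cam("side");t=cam("top")
def cen(c,x,y,w,h,fn):
    im=c[0][y:y+h,x:x+w].astype(int);m=fn(*im.transpose(2,0,1));ys,xs=np.nonzero(m);return np.array([x+xs.mean(),y+ys.mean()]),m.sum()
red=lambda r,g,b:(r>120)&(g<80)&(b<80)
a,n=cen(s,355,205,30,25,red);print(a,n,"shift",a-[367.515,213.909])
a,n=cen(t,335,130,20,25,red);print(a,n,"shift",a-[348.9,141.375])
R=Rstrike();P=np.array([.6479,-.0839,.1046])
for d in(.01,.015,.02):print(d,proj(s,P+R[:,0]*d)-proj(s,P),proj(t,P+R[:,0]*d)-proj(t,P))
M=np.array([.6579,.0217,.074])
for d in(.01,.015,.02):print("puck",d,proj(s,M+[0,0,d])-proj(s,M),proj(t,M+[0,0,d])-proj(t,M))
w=lambda r,g,b:(r>185)&(g>185)&(b>180)
cv2.imwrite("pics/x.png",crop(s,345,180,45,40,8))
g=s[0][185:212,366].astype(int).mean(1);print(g)
E
```

```text
[369.76 216.36] 25 shift [2.245 2.451]
[349.1067 143.3867] 75 shift [0.2067 2.0117]
0.01 [[1.1148 1.1486]] [[-0.5343 -0.8503]]
0.015 [[1.6686 1.7191]] [[-0.7988 -1.2713]]
0.02 [[2.22   2.2872]] [[-1.0617 -1.6895]]
puck 0.01 [[ 0.1917 -1.7366]] [[ 0.017  -0.6193]]
puck 0.015 [[ 0.288  -2.6101]] [[ 0.0256 -0.9322]]
puck 0.02 [[ 0.3848 -3.4873]] [[ 0.0343 -1.2474]]
[138.     136.3333 139.3333 163.3333 203.6667 230.6667 234.3333 234.
 234.     234.6667 236.     236.     215.     153.6667 111.3333 106.
 118.3333 151.3333 169.     148.3333 110.      94.6667  96.3333  96.
  96.      96.3333  96.    ]
```

One blow was enough. The cap shifted 2.2/2.5 px in the side view, which is about 20 mm of travel, and the puck stands about 19 mm proud. Next the mallet goes back to the pad.

```bash
python3 -c "
from h import *
units([.513,-.304,.20],Rdown(MY))"
```

```text
t 5.8 u [-1.88, 7.17, 2.2, 1.75, -5.0, 0.45] pos [ 0.5372 -0.1128  0.1866] w 0.0221 F [ 1.  -0.1 -4.4]
```

>>> arm_command --plan '[[[-0.3,1,0.3,0.25,-0.7,0.07],[-0.8,2.6,0.8,0.65,-1.8,0.16],[-1.2,4.3,1.3,1.05,-3,0.27],[-1.6,5.9,1.8,1.45,-4.1,0.37],[-1.8,6.8,2.1,1.65,-4.7,0.42],[-1.88,7.17,2.2,1.75,-5,0.45],[-1.88,7.17,2.2,1.75,-5,0.45],[-1.88,7.17,2.2,1.75,-5,0.45],[-1.88,7.17,2.2,1.75,-5,0.45]]]'

```text
time_s: 6.7
position: [0.5129, -0.3034, 0.201]
tool_rot: [[0.002, 0.065, -0.998], [0.0, -0.998, -0.065], [-1.0, -0.0, -0.002]]
ft_force: [-0.7, -0.1, -5.2]
grip_width: 0.0226
```

```bash
python3 - <<'E'
from h import *
units([.513,-.304,.0465],Rdown(MY))
s=cam("side");t=cam("top")
cv2.imwrite("pics/l4.png",np.hstack([crop(t,340,130,100,100,4),crop(s,290,215,100,100,4)]))
E
```

```text
t 6.7 u [6.18, 0.02, 0.01, 0.01, -0.01, 0.0] pos [ 0.5129 -0.3034  0.201 ] w 0.0226 F [-0.7 -0.1 -5.2]
```

View pics/l4.png

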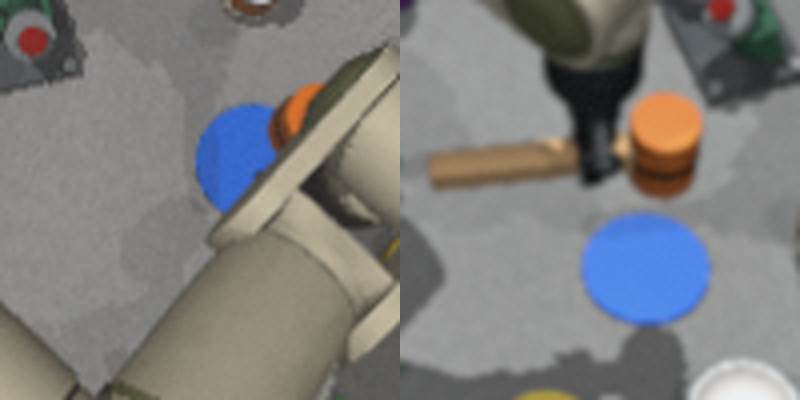

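>>> arm_command --plan '[[[1.3,0,0,0,0,0],[2.8,0,0,0,0,0],[4.3,0,0,0,0,0],[5.2,0,0,0,0,0],[5.7,0,0,0,0,0],[5.9,0,0,0,0,0],[6.05,0,0,0,0,0],[6.12,0,0,0,0,0],[6.18,0,0,0,0,0],[6.18,0,0,0,0,0]]]'

```text
time_s: 7.8
position: [0.5133, -0.3046, 0.0472]
tool_rot: [[0.002, 0.065, -0.998], [-0.001, -0.998, -0.065], [-1.0, 0.002, -0.002]]
ft_force: [-0.4, 0.7, -4.1]
grip_width: 0.0223
```

>>> arm_command --plan '[[[0.03,0,0,0,0,0],[0.06,0,0,0,0,0],[0.06,0,0,0,0,0]]]'

```text
time_s: 8.1
position: [0.5132, -0.3046, 0.0458]
tool_rot: [[0.002, 0.065, -0.998], [-0.001, -0.998, -0.065], [-1.0, 0.002, -0.002]]
ft_force: [-2.3, -0.4, 3.3]
grip_width: 0.0223
```

>>> arm_command --plan '[[[0,0,0,0,0,0],[0,0,0,0,0,0],[0,0,0,0,0,0],[0,0,0,0,0,0],[0,0,0,0,0,0],[0,0,0,0,0,0],[0,0,0,0,0,0],[0,0,0,0,0,0]]]' --jaw 0

```text
time_s: 8.9
position: [0.5131, -0.3045, 0.0452]
tool_rot: [[0.001, 0.065, -0.998], [-0.001, -0.998, -0.065], [-1.0, 0.001, -0.001]]
ft_force: [-1.0, -0.5, 0.4]
grip_width: 0.0849
```

>>> arm_command --plan '[[[-0.6,0,0,0,0,0],[-1.8,0,0,0,0,0],[-3.5,0,0,0,0,0],[-5,0,0,0,0,0],[-6.2,0,0,0,0,0],[-6.8,0,0,0,0,0],[-6.8,0,0,0,0,0]]]'

```text
time_s: 9.6
position: [0.5134, -0.3047, 0.2174]
tool_rot: [[0.005, 0.065, -0.998], [-0.004, -0.998, -0.065], [-1.0, 0.004, -0.004]]
ft_force: [0.3, 0.1, 0.7]
grip_width: 0.0856
```

```bash
python3 -c "
from h import *
units([.658,.0217,.20],Rdown(JY))
print(sensors.observe()['q'])"
```

```text
t 9.6 u [0.67, -12.66, -6.61, -1.78, -0.04, -0.04] pos [ 0.5134 -0.3047  0.2174] w 0.0856 F [0.3 0.1 0.7]
[-42.044   28.0371  70.5512   0.013   81.0647  44.2512]
```

>>> arm_command --plan '[[[0.67,-12.7,-6.6,-1.78,0,0],[0.67,-12.7,-6.6,-1.78,0,0],[0.67,-12.7,-6.6,-1.78,0,0],[0.67,-12.7,-6.6,-1.78,0,0],[0.67,-12.7,-6.6,-1.78,0,0],[0.67,-12.7,-6.6,-1.78,0,0],[0.67,-12.7,-6.6,-1.78,0,0],[0.67,-12.7,-6.6,-1.78,0,0],[0.67,-12.7,-6.6,-1.78,0,0],[0.67,-12.7,-6.6,-1.78,0,0]]]'

```text
time_s: 10.6
position: [0.6567, 0.0222, 0.1974]
tool_rot: [[-0.0, 0.248, -0.969], [-0.001, -0.969, -0.248], [-1.0, 0.001, 0.001]]
ft_force: [0.3, 0.0, -0.1]
grip_width: 0.0854
```

```bash
python3 - <<'E'
from h import *
units([.658,.0217,.104],Rdown(JY))
s=cam("side");t=cam("top")
cv2.imwrite("pics/l5.png",np.hstack([crop(t,370,130,66,90,6),crop(s,330,150,66,90,6)]))
E
```

```text
t 10.6 u [3.74, 0.03, -0.05, -0.01, 0.01, -0.01] pos [0.6567 0.0222 0.1974] w 0.0854 F [ 0.3  0.  -0.1]
```

View pics/l5.png

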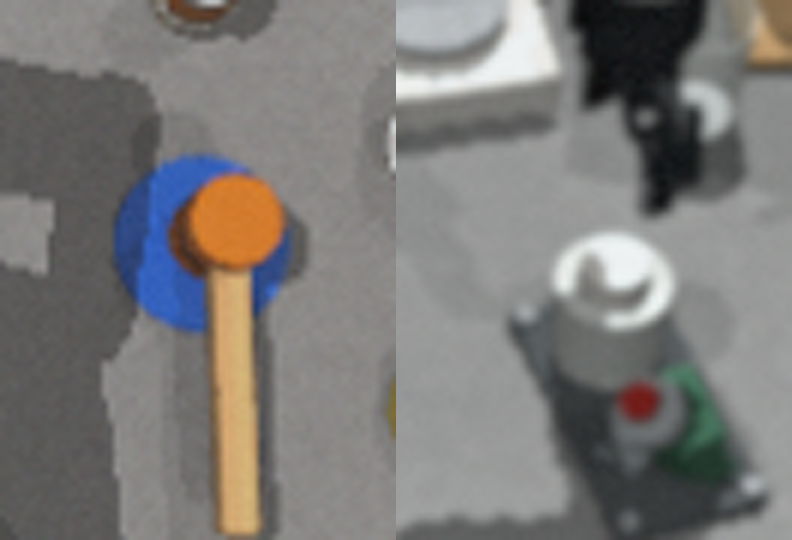

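The mallet stands level on the pad and the puck stands proud. Next I descend onto the puck.

>>> arm_command --plan '[[[0.8,0.03,-0.05,0,0,0],[1.8,0.03,-0.05,0,0,0],[2.7,0.03,-0.05,0,0,0],[3.3,0.03,-0.05,0,0,0],[3.6,0.03,-0.05,0,0,0],[3.72,0.03,-0.05,0,0,0],[3.72,0.03,-0.05,0,0,0]]]'

```text
time_s: 11.4
position: [0.6587, 0.022, 0.1057]
tool_rot: [[0.002, 0.248, -0.969], [-0.001, -0.969, -0.248], [-1.0, 0.001, -0.001]]
ft_force: [0.2, 0.1, -0.3]
grip_width: 0.0854
```

>>> arm_command --plan '[[[0,0,0,0,0,0],[0,0,0,0,0,0],[0,0,0,0,0,0],[0,0,0,0,0,0],[0,0,0,0,0,0],[0,0,0,0,0,0]]]' --jaw 1 --newtons 30

```text
time_s: 12.0
position: [0.6588, 0.0226, 0.1057]
tool_rot: [[0.002, 0.248, -0.969], [-0.001, -0.969, -0.248], [-1.0, 0.001, -0.002]]
ft_force: [-0.3, 0.1, 2.5]
grip_width: 0.0424
```

>>> arm_command --plan '[[[-0.2,0,0,0,0,0],[-0.5,0,0,0,0,0],[-0.9,0,0,0,0,0],[-1.4,0,0,0,0,0],[-2,0,0,0,0,0],[-2.8,0,0,0,0,0],[-3.2,0,0,0,0,0],[-3.4,0,0,0,0,0],[-3.4,0,0,0,0,0]]]' --newtons 45

```text
time_s: 12.9
position: [0.6586, 0.0227, 0.1908]
tool_rot: [[0.002, 0.248, -0.969], [-0.001, -0.969, -0.248], [-1.0, 0.001, -0.002]]
ft_force: [-0.5, 0.1, -2.2]
grip_width: 0.0416
```

```bash
python3 - <<'E'
from h import *
units([.5705,.299,.18],Rdown(JY))
s=cam("side");t=cam("top")
cv2.imwrite("pics/l6.png",np.hstack([crop(t,280,100,80,80,5),crop(s,330,130,80,80,5)]))
E
```

```text
t 12.9 u [0.42, -11.58, 0.67, -0.0, -0.02, -0.01] pos [0.6586 0.0227 0.1908] w 0.0416 F [-0.5  0.1 -2.2]
```

View pics/l6.png

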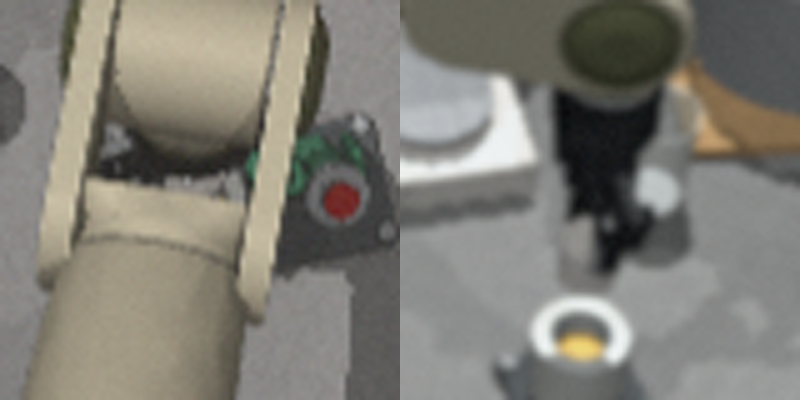

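>>> arm_command --plan '[[[0,-1,0.05,0,0,0],[0.1,-2.6,0.15,0,0,0],[0.2,-4.4,0.25,0,0,0],[0.3,-6.2,0.35,0,0,0],[0.4,-8,0.45,0,0,0],[0.42,-9.6,0.55,0,0,0],[0.42,-10.8,0.62,0,0,0],[0.42,-11.4,0.66,0,0,0],[0.42,-11.58,0.67,0,0,0],[0.42,-11.58,0.67,0,0,0]]]'

```text
time_s: 14.0
position: [0.5706, 0.2985, 0.1791]
tool_rot: [[0.001, 0.248, -0.969], [-0.001, -0.969, -0.248], [-1.0, 0.001, -0.0]]
ft_force: [0.2, -0.3, -1.5]
grip_width: 0.042
```

```bash
python3 - <<'E'
from h import *
units([.5705,.299,.111],Rdown(JY))
s=cam("side");t=cam("top")
cv2.imwrite("pics/l7.png",np.hstack([crop(t,200,110,80,90,5),crop(s,290,100,80,90,5)]))
E
```

```text
t 14.0 u [2.72, -0.02, -0.0, -0.0, -0.0, -0.01] pos [0.5706 0.2985 0.1791] w 0.042 F [ 0.2 -0.3 -1.5]
```

View pics/l7.png

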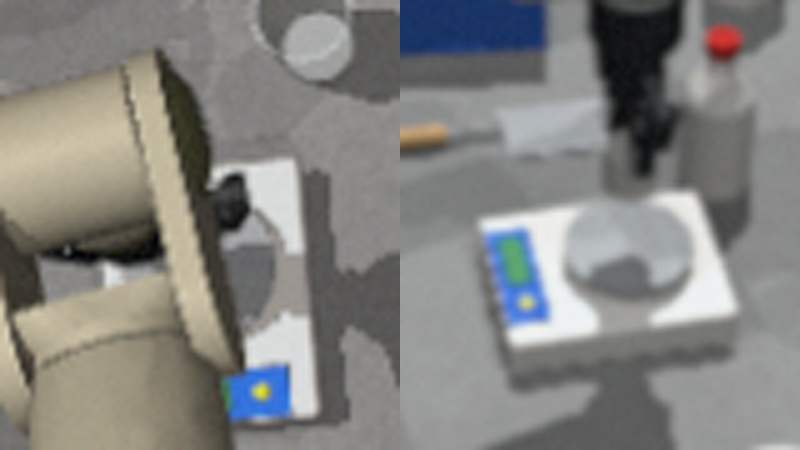

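>>> arm_command --plan '[[[0.6,0,0,0,0,0],[1.3,0,0,0,0,0],[1.9,0,0,0,0,0],[2.2,0,0,0,0,0],[2.4,0,0,0,0,0],[2.5,0,0,0,0,0],[2.56,0,0,0,0,0],[2.6,0,0,0,0,0],[2.6,0,0,0,0,0]]]'

```text
time_s: 15.0
position: [0.5706, 0.299, 0.1148]
tool_rot: [[0.002, 0.248, -0.969], [-0.001, -0.969, -0.248], [-1.0, 0.001, -0.001]]
ft_force: [-0.1, -0.4, -1.0]
grip_width: 0.0424
```

>>> arm_command --plan '[[[0.02,0,0,0,0,0],[0.04,0,0,0,0,0],[0.06,0,0,0,0,0],[0.08,0,0,0,0,0],[0.08,0,0,0,0,0]]]'

```text
time_s: 15.5
position: [0.5705, 0.2989, 0.1124]
tool_rot: [[0.001, 0.248, -0.969], [-0.001, -0.969, -0.248], [-1.0, 0.001, -0.001]]
ft_force: [0.2, 0.2, -1.4]
grip_width: 0.0419
```

>>> arm_command --plan '[[[0.02,0,0,0,0,0],[0.04,0,0,0,0,0],[0.06,0,0,0,0,0],[0.06,0,0,0,0,0]]]'

```text
time_s: 15.9
position: [0.5705, 0.2989, 0.111]
tool_rot: [[0.001, 0.248, -0.969], [-0.001, -0.969, -0.248], [-1.0, 0.001, -0.001]]
ft_force: [0.1, -0.1, -1.7]
grip_width: 0.0412
```

>>> arm_command --plan '[[[0.02,0,0,0,0,0],[0.04,0,0,0,0,0],[0.06,0,0,0,0,0],[0.08,0,0,0,0,0],[0.08,0,0,0,0,0],[0.08,0,0,0,0,0]]]'

```text
time_s: 16.5
position: [0.5705, 0.2989, 0.109]
tool_rot: [[0.001, 0.248, -0.969], [-0.001, -0.969, -0.248], [-1.0, 0.001, -0.001]]
ft_force: [-0.8, -0.6, -0.4]
grip_width: 0.0419
```

>>> arm_command --plan '[[[0.02,0,0,0,0,0],[0.04,0,0,0,0,0],[0.04,0,0,0,0,0],[0.04,0,0,0,0,0]]]'

```text
time_s: 16.9
position: [0.5705, 0.2989, 0.108]
tool_rot: [[0.001, 0.248, -0.969], [-0.001, -0.969, -0.248], [-1.0, 0.001, -0.001]]
ft_force: [-0.7, -0.4, 0.0]
grip_width: 0.0421
```

>>> arm_command --plan '[[[0,0,0,0,0,0],[0,0,0,0,0,0],[0,0,0,0,0,0],[0,0,0,0,0,0],[0,0,0,0,0,0],[0,0,0,0,0,0],[0,0,0,0,0,0]]]' --jaw 0 --newtons 20

```text
time_s: 17.6
position: [0.5705, 0.2989, 0.108]
tool_rot: [[0.001, 0.248, -0.969], [-0.001, -0.969, -0.248], [-1.0, 0.001, -0.001]]
ft_force: [0.2, -0.3, -0.9]
grip_width: 0.0853
```

>>> arm_command --plan '[[[-0.4,0,0,0,0,0],[-1.2,0,0,0,0,0],[-2.5,0,0,0,0,0],[-4,0,0,0,0,0],[-5.5,0,0,0,0,0],[-6.5,0,0,0,0,0],[-6.5,0,0,0,0,0]]]'

```text
time_s: 18.3
position: [0.571, 0.2994, 0.2756]
tool_rot: [[0.009, 0.248, -0.969], [0.002, -0.969, -0.248], [-1.0, 0.001, -0.009]]
ft_force: [-0.5, -0.2, -0.3]
grip_width: 0.0857
```

>>> arm_command --plan '[[[0,2,2,0,0,0],[0,4,4,0,0,0],[0,6,5,0,0,0],[0,7,6,0,0,0],[0,7,6,0,0,0],[0,7,6,0,0,0],[0,7,6,0,0,0]]]'

```text
time_s: 19.0
position: [0.4684, 0.092, 0.2706]
tool_rot: [[0.001, 0.247, -0.969], [-0.001, -0.969, -0.247], [-1.0, 0.001, -0.001]]
ft_force: [-0.4, 0.2, -0.4]
grip_width: 0.0853
```

```bash
python3 - <<'E'
from h import *
units([.5705,.299,.111],Rdown(JY))
s=cam("side");t=cam("top")
f=lambda P:(proj(t,P),proj(s,P))
print("expected puck top px, crop coords",(proj(t,[.5706,.299,.0975])-[200,120])*4,(proj(s,[.5706,.299,.0975])-[290,90])*4+[400,0])
cv2.imwrite("pics/l8.png",np.vstack([np.hstack([crop(t,200,120,100,70,4),crop(s,290,110-20,100,70,4)]),np.hstack([crop(t,300,110,200,140,2),crop(s,300,180,200,140,2)])]))
E
```

```text
t 19.0 u [6.38, -7.02, -6.0, -0.02, -0.01, -0.01] pos [0.4684 0.092  0.2706] w 0.0853 F [-0.4  0.2 -0.4]
expected puck top px, crop coords [[149.8161 162.9871]] [[580.6006 208.1858]]
```

View pics/l8.png

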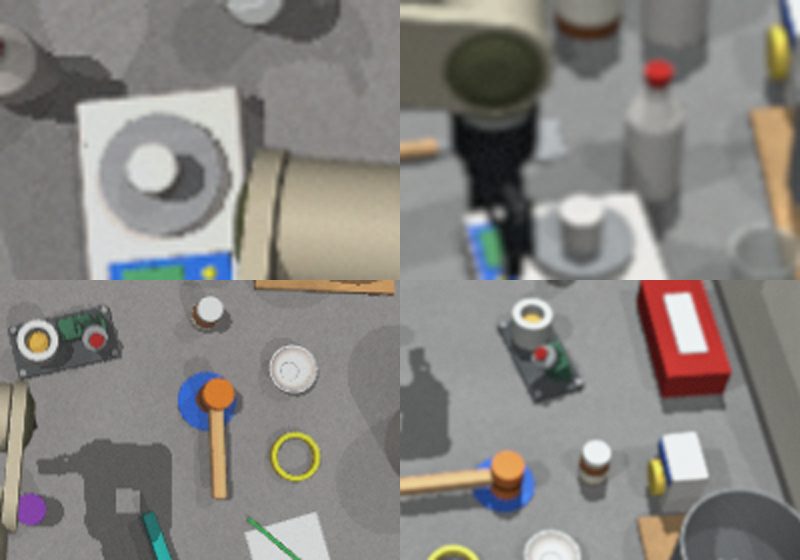

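The puck stands upright mid-pan, at crop pixel (152,167) against (150,163) expected. The mallet stands on the pad, the pin is down, and the bystanders in view have not moved.

```bash
python3 -c "
from rig import workorder
print(workorder.close_job())"
```

```text
the job is handed in; nothing more can be done
None
```

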